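# Return the glaze jars to the glazing caddy

## Robot

A 6-joint arm with a two-finger parallel gripper is mounted at the origin on the work surface. World frame = base frame: x ahead of the robot, y to its left, z up, the work surface at z = 0. Lengths are in m, angles in degrees, forces in N, time in s.
With the tool pointing down it reaches from about 0.3 to 0.75 m from the base axis. Payload 8.5 kg.
Tool frame: the origin (TCP) lies midway between the tips of the shut fingers; the grasp point (between the pads) lies 19 mm behind it (env.pinch_z is the z of the grasp point in the tool frame, in m); z points along the fingers, y is the line along which they close (so a half turn about z gives the same grasp; the last joint's range is limited). The gripper opens to 85 mm and grips with 20 to 120 N. Pads are 22 mm wide; open, the fingers measure 114 mm over their backs; the gripper's body (76 mm by 85 mm) begins 54 mm behind the grasp point. The pads swing forward as they close: fully open they stand 13 mm farther back than shut.
Start: joints at [56.992, 21.807, 74.336, -0, 83.858, -12.336], TCP at [0.194, 0.515, 0.231] pointing down, gripper open.
Joint ranges: [-178.18, 178.18], [-50.72, 133.34], [12.68, 142.11], [-81.47, 261.47], [9.98, 163.14], [-165.26, 165.26]. Speed limits (degrees/s): [136.94, 136.94, 180, 180, 180, 180].

## Interface

Orientations are given as a 3x3 rotation matrix whose columns are the frame's x, y, z axes.
In Python, from rig import env gives the robot as it stands.
- The arm moves only by the tool arm_command, never from a script. Its argument "deltas" is a list of rows, each an object of numbers: "rx", "ry", "rz": the turn, a rotation vector about the tool's x, y, z in rad; "dx", "dy", "dz": the shift along the tool's x, y, z in m; "fingers": the finger opening in m, from 0 to 0.0854. In form: [{"rx": .., "ry": .., "rz": .., "dx": .., "dy": .., "dz": .., "fingers": ..}, ...]. A call has 1 to 12 rows; each row shifts and turns the commanded pose from where the row before left it, along the tool's axes as they then stand; what a row does not reach is not made up. A row lasts 1/10 s, in which the tool goes at most 50 mm and 8.59 degrees, less where a joint would pass 70% of its speed; a pose out of reach is approached as far as the arm can. A call is refused whole if a number of a shift passes 0.05 or a number of a turn 0.15, either way. A call with a gripper value outside its range is refused whole. The fingers move at their own pace and stop on an object; "squeeze" is the grip in N (left out, the last holds). Time passes only in rows, so rows that do not move let the fingers close. It gives the time, the measured TCP pose, the force, the opening and the grip force at its end, in the units of the state.
- env.observe(): the state, without advancing time (a new reading comes with each control period).
- env.get_image(name): name is "side" or "top" or "wrist"; returns a dict with "color" (384x512x3 uint8, blue, green, red), "camera_matrix" (3x3 intrinsics, pixels), "k1" (the pictures are not rectified: a ray, as slopes to the right and down, at radius r is drawn at 1 + k1 r^2 times it, then the intrinsics apply), "eye" and "orientation" of the camera in the world. Camera axes: x right, y up, looking along -z (the intrinsics and any distortion apply to the point x, -y, -z); pixel columns grow to the right and rows downward; lengths in m; the calibration is good to about 2 mm. A picture is of the moment at which its call begins. There is no depth.
- env.close_job(): hands the job in; it is judged then, once.
Trained networks look in a picture, given as the dict that the camera call returned (one of the last four; its "shot" number tells which), for a name from the list of things; names that differ only in an ending like _2 or _b are one class to them, and where a whole thing is asked for, a point or a joint stands for the part that bears it (a point fixed in the world has none). Each returns a list of dicts, best first, with "p" (0 to 1); they miss things now and then, are a little off and sometimes report something else, mostly with a low value. They report only what shows in the picture. A call takes as long as a camera call. They do not tell look-alikes from the thing itself.
- env.look_for(query, picture): "box" ([left, top, right, bottom] in pixels, round what is visible of it).
- env.tip_of(query, picture): "location" ([column, row] in pixels: a listed point, or the origin of a listed thing).
The state is a dict: "time_s": time; "q": joint angles; "qvel": joint speeds; "joint_efforts": joint torques, N m; "position": TCP position; "tool_rot": TCP orientation; "ft_force": force on the tool from outside, world axes, zero at the start; "wrist_torque": the same for the moment, N m; "grip_width": finger opening in m; "gripper_force": force on a finger pad.
Only numpy, scipy, OpenCV 4.12 (cv2) and the standard library are available. Lean on these libraries where they do the work, as an engineer would, in place of code of your own. Each camera call takes 0.05 s, during which the arm holds its last target. There are 200 camera calls.

## Task

Put away the glazing colours: gather the four glaze jars that have a test tile of their own colour on the wooden caddy and stand each one upright on the floor of the compartment beside its matching tile. Keep the jars upright and set them down rather than dropping them. The other two jars, pale sky blue and pale pink, have no tile: leave them where they stand on the table.

Things in the scene. Friction and masses are not known exactly. Their poses are not given: they have to be found in the camera images.
- jar_blue: glaze jar with a deep cobalt blue screw lid and deep cobalt blue glaze showing through its sides (white paper label): upright round jar, 72 mm high, body 46 mm in diameter, lid 50 mm in diameter over the top 16 mm, about 0.13 kg. Origin: centre of its underside, z up its axis (yaw means nothing).
- jar_red: glaze jar with a dark rust red screw lid and dark rust red glaze showing through its sides (white paper label): upright round jar, 72 mm high, body 46 mm in diameter, lid 50 mm in diameter over the top 16 mm, about 0.13 kg. Origin: centre of its underside, z up its axis (yaw means nothing).
- jar_green: glaze jar with a dark green screw lid and dark green glaze showing through its sides (white paper label): upright round jar, 72 mm high, body 46 mm in diameter, lid 50 mm in diameter over the top 16 mm, about 0.13 kg. Origin: centre of its underside, z up its axis (yaw means nothing).
- jar_yellow: glaze jar with a golden yellow screw lid and golden yellow glaze showing through its sides (white paper label): upright round jar, 72 mm high, body 46 mm in diameter, lid 50 mm in diameter over the top 16 mm, about 0.13 kg. Origin: centre of its underside, z up its axis (yaw means nothing).
- jar_sky: glaze jar with a pale sky blue screw lid and pale sky blue glaze showing through its sides (white paper label): upright round jar, 72 mm high, body 46 mm in diameter, lid 50 mm in diameter over the top 16 mm, about 0.13 kg. Origin: centre of its underside, z up its axis (yaw means nothing). No test tile on the caddy has its colour.
- jar_pink: glaze jar with a pale pink screw lid and pale pink glaze showing through its sides (white paper label): upright round jar, 72 mm high, body 46 mm in diameter, lid 50 mm in diameter over the top 16 mm, about 0.13 kg. Origin: centre of its underside, z up its axis (yaw means nothing). No test tile on the caddy has its colour.
- tile_blue: test tile glazed deep cobalt blue, 32 x 50 x 6 mm, glued flat on the caddy's +x ledge beside its compartment. Origin: centre of its underside, 30 mm above the table; x across the caddy, y along the row, z up. Centre of its compartment's floor: (-61, 0, -24) mm in this frame. Caddy: wooden, fixed, four compartments in a row, 74 mm between centres; which tile is where varies.
- tile_red: test tile glazed dark rust red, 32 x 50 x 6 mm, glued flat on the caddy's +x ledge beside its compartment. Origin: centre of its underside, 30 mm above the table; x across the caddy, y along the row, z up. Centre of its compartment's floor: (-61, 0, -24) mm in this frame. Compartments: 68 x 68 mm inside, 6 mm walls, rims 30 mm above the table, floors 6 mm above it.
- tile_green: test tile glazed dark green, 32 x 50 x 6 mm, glued flat on the caddy's +x ledge beside its compartment. Origin: centre of its underside, 30 mm above the table; x across the caddy, y along the row, z up. Centre of its compartment's floor: (-61, 0, -24) mm in this frame. The tile ledge is 42 mm deep and level with the rims (30 mm above the table).
- tile_yellow: test tile glazed golden yellow, 32 x 50 x 6 mm, glued flat on the caddy's +x ledge beside its compartment. Origin: centre of its underside, 30 mm above the table; x across the caddy, y along the row, z up. Centre of its compartment's floor: (-61, 0, -24) mm in this frame. The caddy has a low bar handle 25 mm out from each end of the row.
Not all that is in view belongs to the job. Of the things that look like the jar_green, take the one that is nearest to the robot's base at the start.

How it is judged (in metres and radians):
At the end, for the whole second after the job is handed in: Each blue, red, green and yellow jar stands upright (within 7 degrees) on the floor (within 6 mm) of the compartment beside the tile of its colour, within 14 mm of its centre each way, at rest; the sky blue and pink jars are upright, at rest, within 20 mm of where they were (x of jar_blue in the frame of tile_blue between -0.075 and -0.047 m and y of jar_blue in the frame of tile_blue between -0.014 and 0.014 m and z of jar_blue in the frame of tile_blue between -0.03 and -0.018 m and angle between each of jar_blue, jar_red, jar_green, jar_yellow, jar_sky, jar_pink's own z axis and vertical below 0.12 rad and linear speed of each of jar_blue, jar_red, jar_green, jar_yellow, jar_sky, jar_pink below 0.02 m/s and x of jar_red in the frame of tile_red between -0.075 and -0.047 m and y of jar_red in the frame of tile_red between -0.014 and 0.014 m and z of jar_red in the frame of tile_red between -0.03 and -0.018 m and x of jar_green in the frame of tile_green between -0.075 and -0.047 m and y of jar_green in the frame of tile_green between -0.014 and 0.014 m and z of jar_green in the frame of tile_green between -0.03 and -0.018 m and x of jar_yellow in the frame of tile_yellow between -0.075 and -0.047 m and y of jar_yellow in the frame of tile_yellow between -0.014 and 0.014 m and z of jar_yellow in the frame of tile_yellow between -0.03 and -0.018 m and distance of each of jar_sky, jar_pink from where it was at the start of the episode below 0.02 m); the robot touches nothing.
It fails at once if a jar whose colour has no test tile was moved (more than 20 mm) (distance of any of jar_sky, jar_pink from where it was at the start of the episode above 0.02 m).
It fails at once if a jar was tipped over (leaned more than 35 degrees) (angle between any of jar_blue, jar_red, jar_green, jar_yellow, jar_sky, jar_pink's own z axis and vertical above 0.61 rad).
It fails at once if a jar was dropped (fell free of the fingers faster than 0.7 m/s, a fall of more than about 25 mm) ((linear speed of jar_blue above 0.7 m/s and contact force between the fingers and jar_blue below 0.05 N) or (linear speed of jar_red above 0.7 m/s and contact force between the fingers and jar_red below 0.05 N) or (linear speed of jar_green above 0.7 m/s and contact force between the fingers and jar_green below 0.05 N) or (linear speed of jar_yellow above 0.7 m/s and contact force between the fingers and jar_yellow below 0.05 N)).
It also fails if it takes over 93 s, if anything falls off the work surface, if the arm or the gripper's body presses on something with over 40 N, if the wrist force passes 120 N, or if a joint passes its speed limit or range.

## Working session

There is one attempt and no reset: what is moved stays moved. The work goes in short steps, Python scripts to look and compute and a tool call to move; the robot and the scene stay as the last step left them, time stands still between calls to the robot, and variables do not carry over. Pictures are saved under pics/ and viewed, at most 14 in all, crops included, and the job is handed in when it is done.

Besides the shell and the picture viewer there is one more tool, called after "Call:" as name(argument=value, ...) on one line, values as JSON. arm_command: Moves the arm, as the interface text tells. Its arguments: {"type":"object","properties":{"deltas":{"type":"array"},"squeeze":{"type":"number"}},"required":["deltas"]}

```bash
ls; mkdir -p pics; python3 - <<'E'
from rig import env
import cv2,numpy as np
o=env.observe();print(o['time_s'],o['position'],np.round(o['tool_rot'],3),env.pinch_z,o['grip_width'])
for n in('top','side'):
    p=env.get_image(n);cv2.imwrite(f'pics/{n}0.png',p['color']);print(n,p['camera_matrix'],p['k1'],p['eye'],np.round(p['orientation'],3))
    for c in 'blue red green yellow sky pink'.split():
        for k in('jar_','tile_'):
            if k=='tile_' and c in('sky','pink'):continue
            print(k+c,[(np.round(d['location']).tolist(),round(d['p'],2)) for d in env.tip_of(k+c,p)])
E
```

```text
pics
0.0 [0.1940108  0.51432342 0.23070255] [[-0.936  0.353 -0.001]
 [ 0.353  0.936 -0.001]
 [ 0.    -0.001 -1.   ]] -0.0187 0.08525765003538645
top [[416.4511621    0.         269.85491271]
 [  0.         416.4511621  192.1817326 ]
 [  0.           0.           1.        ]] -0.06692001432293657 [0.40511805 0.03004193 1.07133767] [[ 0.026  0.988 -0.153]
 [-1.     0.024 -0.011]
 [-0.007  0.153  0.988]]
jar_blue [([267.0, 236.0], 0.61), ([311.0, 249.0], 0.49)]
tile_blue [([279.0, 150.0], 0.47)]
jar_red [([199.0, 246.0], 0.86)]
tile_red [([308.0, 158.0], 0.62)]
jar_green [([172.0, 146.0], 0.91), ([132.0, 168.0], 0.72), ([148.0, 199.0], 0.64), ([104.0, 195.0], 0.6)]
tile_green [([248.0, 145.0], 0.74)]
jar_yellow [([429.0, 220.0], 0.8)]
tile_yellow [([335.0, 158.0], 0.77)]
jar_sky [([365.0, 255.0], 0.75)]
jar_pink [([308.0, 245.0], 0.57)]
side [[405.86019123   0.         252.21537465]
 [  0.         405.86019123 190.80422945]
 [  0.           0.           1.        ]] -0.06995463723638286 [0.16871771 0.67743213 0.900175  ] [[-0.844  0.395 -0.363]
 [-0.536 -0.633  0.558]
 [-0.009  0.665  0.746]]
jar_blue [([292.0, 223.0], 0.85)]
tile_blue [([228.0, 180.0], 0.47)]
jar_red [([268.0, 270.0], 0.75)]
tile_red [([246.0, 164.0], 0.55)]
jar_green [([166.0, 250.0], 0.92), ([152.0, 295.0], 0.83), ([193.0, 296.0], 0.82), ([162.0, 329.0], 0.68)]
tile_green [([210.0, 191.0], 0.73), ([292.0, 225.0], 0.72)]
jar_yellow [([334.0, 131.0], 0.67)]
tile_yellow [([261.0, 154.0], 0.52)]
jar_sky [([335.0, 171.0], 0.73)]
jar_pink [([312.0, 200.0], 0.8)]
```

View pics/top0.png

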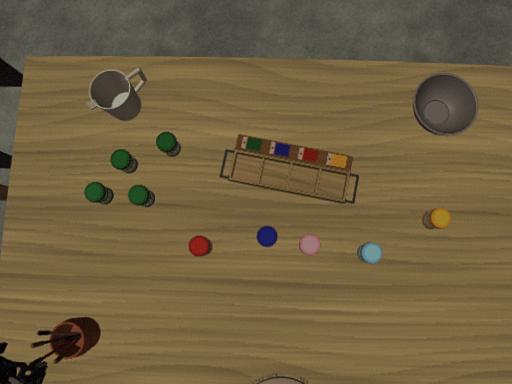

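View pics/side0.png

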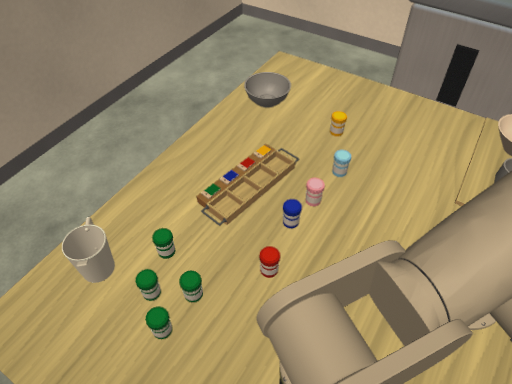

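```bash
cat > h.py <<'E'
from rig import env
import cv2,numpy as np
def ray(p,uv):
    K=p['camera_matrix'];d=np.array([(uv[0]-K[0][2])/K[0][0],(uv[1]-K[1][2])/K[1][1]]);u=d.copy()
    for _ in range(10):u=d/(1+p['k1']*(u@u))
    return np.array(p['orientation'])@np.array([u[0],-u[1],-1.])
def onz(p,uv,z):
    r=ray(p,uv);e=np.array(p['eye']);return (e+r*(z-e[2])/r[2])[:2]
def proj(p,X):
    c=np.array(p['orientation']).T@(np.array(X)-p['eye']);u=np.array([c[0],-c[1]])/-c[2];u*=1+p['k1']*(u@u)
    K=p['camera_matrix'];return u*[K[0][0],K[1][1]]+[K[0][2],K[1][2]]
E
python3 - <<'E'
from h import *
for n in('top','side'):
    p=env.get_image(n);print(n)
    for c in 'blue red green yellow sky pink'.split():
        for k,z in(('jar_',0),('tile_',.03)):
            if k=='tile_' and c in('sky','pink'):continue
            print(k+c,[np.round(onz(p,d['location'],z),3).tolist() for d in env.tip_of(k+c,p)])
E
```

```text
top
jar_blue [[0.457, 0.047], [0.428, -0.064]]
tile_blue [[0.677, 0.014], [0.508, -0.364]]
jar_red [[0.436, 0.215], [0.687, 0.024]]
tile_red [[0.677, -0.058]]
jar_green [[0.546, 0.366], [0.637, 0.414], [0.555, 0.489], [0.69, 0.31], [0.681, 0.019]]
tile_green [[0.451, 0.054], [0.688, 0.094]]
jar_yellow [[0.509, -0.373]]
tile_yellow [[0.649, -0.124]]
jar_sky [[0.415, -0.203]]
jar_pink [[0.429, -0.066]]
side
jar_blue [[0.447, 0.047], [0.503, -0.369]]
tile_blue [[0.677, 0.02]]
jar_red [[0.428, 0.208]]
tile_red [[0.657, -0.038]]
jar_green [[0.56, 0.472], [0.63, 0.421], [0.685, 0.312], [0.541, 0.372]]
tile_green [[0.685, 0.096]]
jar_yellow [[0.509, -0.376]]
tile_yellow [[0.656, -0.128]]
jar_sky [[0.422, -0.184]]
jar_pink [[0.434, -0.062]]
```

The top view shows four look-alike green jars, with lids at about (138,195), (95,192), (121,159) and (166,142). Their base positions are about (0.55,0.37), (0.56,0.48), (0.63,0.42) and (0.69,0.31), so distances of about 0.66, 0.74, 0.76 and 0.76 m. The one at (138,195) is nearest the base, so it is jar_green. The tiles from left to right are green, blue, red and yellow. Next I'll measure precisely and check with an enlarged crop.

```bash
cat >> h.py <<'E'
from scipy.optimize import least_squares
A=np.linspace(0,2*np.pi,40)
def hull(p,xy,z0=.056,z1=.072,r=.025):
    P=np.array([proj(p,(xy[0]+r*np.cos(a),xy[1]+r*np.sin(a),z)) for z in(z0,z1) for a in A])
    return cv2.convexHull(P.astype(np.float32))
def cen(h):
    m=cv2.moments(h);return np.array([m['m10']/m['m00'],m['m01']/m['m00']])
def mask(p,c):
    H,S,V=cv2.split(cv2.cvtColor(p['color'],cv2.COLOR_BGR2HSV));H=H.astype(int)
    r=dict(blue=(110,130,150),red=(-8,8,170),green=(50,85,120),yellow=(17,26,200),sky=(88,105,70),pink=(165,182,50))[c]
    H2=np.where(H>160,H-180,H) if r[0]<0 else np.where(H<5,H+180,H) if c=='pink' else H
    return ((H2>=r[0])&(H2<=r[1])&(S>r[2])&(V>60)).astype(np.uint8)
def comp(m,uv,win=25):
    n,l,s,c=cv2.connectedComponentsWithStats(m);ok=[i for i in range(1,n) if np.hypot(*(c[i]-uv))<win and s[i,4]>30]
    if not ok:return None
    i=max(ok,key=lambda i:s[i,4]);return c[i],s[i,4]
def jar(p,c,xy):
    k=comp(mask(p,c),cen(hull(p,xy)))
    if k is None:return None
    f=least_squares(lambda q:cen(hull(p,q))-k[0],xy,diff_step=1e-4)
    return np.round(f.x,4),int(k[1]),round(cv2.contourArea(hull(p,f.x)))
E
python3 - <<'E'
from h import *
J=dict(blue=(.452,.047),red=(.432,.212),green=(.545,.368),yellow=(.509,-.374),sky=(.418,-.195),pink=(.43,-.065))
T=dict(green=(.687,.095),blue=(.677,.016),red=(.665,-.05),yellow=(.652,-.126))
for n in('top','side'):
    p=env.get_image(n);print(n)
    for c in J:print(c,jar(p,c,J[c]))
    for c in T:
        k=comp(mask(p,c),proj(p,(*T[c],.036)),14);print('tile',c,k and (onz(p,k[0],.036).round(4),k[1]))
    a,b=((60,180),(110,230)) if n=='top' else ((110,290),(200,360))
    cr=p['color'][100:220,80:370] if n=='top' else p['color'][130:350,130:350]
    cv2.imwrite(f'pics/c_{n}.png',cv2.resize(cr,None,fx=2.7,fy=2.7,interpolation=2))
E
```

```text
top
blue (array([0.4543, 0.0461]), 290, 345)
red (array([0.4267, 0.2096]), 329, 362)
green (array([0.5477, 0.3683]), 256, 359)
yellow (array([ 0.5067, -0.3733]), 120, 374)
sky (array([ 0.4206, -0.2033]), 182, 372)
pink (array([ 0.4371, -0.0571]), 316, 353)
tile green None
tile blue (array([0.6777, 0.0142]), np.int32(144))
tile red (array([ 0.6648, -0.0591]), np.int32(173))
tile yellow (array([ 0.6523, -0.1312]), np.int32(119))
side
blue (array([0.4539, 0.0466]), 231, 286)
red (array([0.4266, 0.2086]), 323, 359)
green (array([0.5483, 0.3641]), 340, 398)
yellow (array([ 0.5081, -0.3766]), 144, 170)
sky (array([ 0.4178, -0.1985]), 105, 220)
pink (array([ 0.4368, -0.0566]), 212, 256)
tile green (array([0.6902, 0.087 ]), np.int32(89))
tile blue (array([0.677 , 0.0144]), np.int32(72))
tile red (array([ 0.664 , -0.0594]), np.int32(81))
tile yellow (array([ 0.6514, -0.1327]), np.int32(77))
```

View pics/c_top.png

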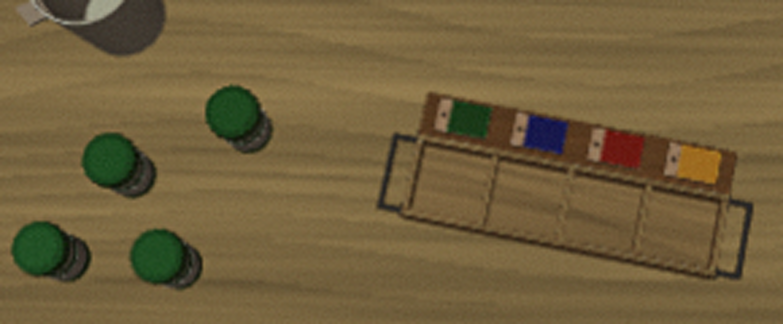

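```bash
python3 - <<'E'
from h import *
p=env.get_image('top')
C=[(430,92),(737,152),(716,277),(402,214)]
W=np.array([onz(p,(np.array(c)+.5)/2.7+[80,100]-.5,.03) for c in C]);print(W.round(4))
print([np.linalg.norm(W[i]-W[(i+1)%4]).round(4) for i in range(4)])
# tile-row frame (mean tile centre), corners: x +.021/-.101, y +-.151
L=np.array([(.021,.151),(.021,-.151),(-.101,-.151),(-.101,.151)])
def f(q):
    c,s=np.cos(q[2]),np.sin(q[2]);return (L@np.array([[c,s],[-s,c]])+q[:2]-W).ravel()
s=least_squares(f,[.67,-.02,-.1]);print(s.x,s.fun.round(4))
# colour fits
Tc=np.array([(.690,.087),(.6774,.0143),(.6644,-.0592),(.652,-.132)]);d=Tc[0]-Tc[3];print(np.degrees(np.arctan2(-d[0],d[1])),np.linalg.norm(d)/3,Tc.mean(0))
# sharp check: dark ledge edges/tile incl pale part
m=p['color'];print()
q=s.x
for n in('top','side'):
    p=env.get_image(n);im=cv2.resize(p['color'],None,fx=4,fy=4,interpolation=2)
    th=np.radians(np.degrees(np.arctan2(-d[0],d[1])));R=np.array([[np.cos(th),-np.sin(th)],[np.sin(th),np.cos(th)]])
    t0=Tc.mean(0)+R@[0,.006]
    def line(P,z,col):
        pts=np.array([(proj(p,(*(t0+R@np.array(x)),z))+.5)*4-.5 for x in P]).round().astype(int);cv2.polylines(im,[pts],True,col,1)
    line(L,.03,(0,255,0))
    for i in range(4):
        y=(i-1.5)*.074
        line([(.016,y+.025),(.016,y-.025),(-.016,y-.025),(-.016,y+.025)],.036,(255,255,255))
        line([(-.027,y+.034),(-.027,y-.034),(-.095,y-.034),(-.095,y+.034)],.03,(255,255,0))
    if n=='top':im=im[500:860,850:1470]
    else:im=im[560:920,740:1240]
    cv2.imwrite(f'pics/o_{n}.png',im)
    print(t0,th)
E
```

```text
[[ 0.7177  0.1258]
 [ 0.6658 -0.1685]
 [ 0.5453 -0.1481]
 [ 0.5979  0.1477]]
[np.float64(0.2989), np.float64(0.1222), np.float64(0.3005), np.float64(0.1217)]
[ 0.67106361 -0.01774968 -0.17518916] [ 0.0004  0.0015 -0.0003 -0.0016 -0.     -0.0007 -0.      0.0008]
-9.843723390694349 0.07409078515203119 [ 0.67095  -0.022475]

[ 0.67197577 -0.01656333] -0.17180538382319652
[ 0.67197577 -0.01656333] -0.17180538382319652
```

View pics/o_top.png

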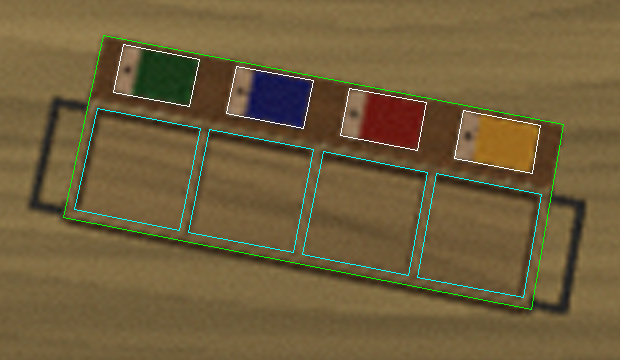

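View pics/o_side.png

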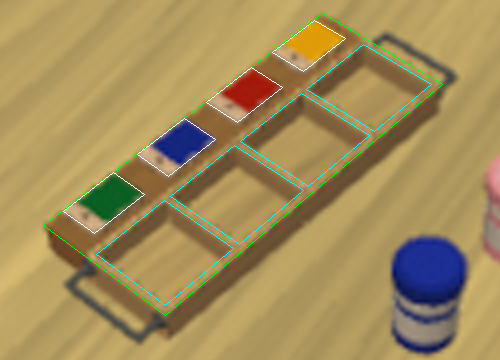

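The overlay matches the caddy in both views, and the tiles are green, blue, red and yellow from left to right. The enlarged crop confirms jar_green is the lower of the nearer pair, at crop (160,257), which is full-image (138,195). A cup holding tools stands at about (75,335) close to the gripper, so I'll check it before moving.

```bash
python3 - <<'E'
from h import *
p=env.get_image('top');w=env.get_image('wrist')
im=p['color'].copy();X=env.observe()['position'];u=proj(p,X);print(u,proj(p,(X[0],X[1],0)),proj(p,(X[0],X[1],.11)))
for uv in((62,338),(85,333)):print(uv,[onz(p,uv,z).round(3) for z in(0,.1,.15)])
a=cv2.resize(im[290:384,0:130],None,fx=3,fy=3,interpolation=2);b=cv2.resize(w['color'],(376,282))
cv2.imwrite('pics/cup.png',np.hstack([a,b]))
E
```

```text
[ 27.89760044 354.95672286] [ 79.73274523 334.51811643] [ 58.04018917 343.09815971]
(62, 338) [array([0.183, 0.561]), array([0.204, 0.511]), array([0.214, 0.486])]
(85, 333) [array([0.199, 0.501]), array([0.218, 0.457]), array([0.228, 0.435])]
```

View pics/cup.png

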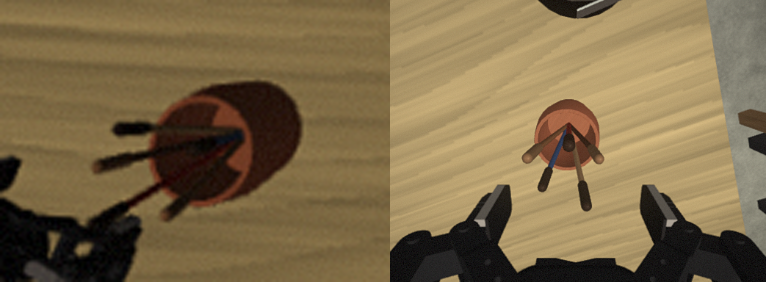

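The pot of brushes is almost directly under the gripper. I'll rise first, then turn, then travel.

Call:
arm_command(deltas=[{"dz": -0.02, "fingers": 0.0854}, {"dz": -0.03}, {"dz": -0.03}, {"rz": 0.14}, {"rz": 0.14}, {"rz": 0.14}, {"rz": 0.14}, {"rz": 0.14}, {"rz": 0.14}, {"rz": 0.14}, {"rz": 0.14}, {"rz": 0.14}], squeeze=40)

```text
invalid input
```

```bash
cat >> h.py <<'E'
TH=-.173
Y=dict(green=.111,blue=.037,red=-.037,yellow=-.111)
def place(c):return np.array([.672,-.0175])+np.array([[np.cos(TH),-np.sin(TH)],[np.sin(TH),np.cos(TH)]])@[-.061,Y[c]]
P=dict(blue=(.454,.0463),red=(.4267,.209),green=(.548,.367),yellow=(.5075,-.375))
def go(x,y,z,q=0):
    o=env.observe();R=np.array(o['tool_rot']);a=np.arctan2(R[1,1],R[0,1])
    print('t',o['time_s'],'pos',np.round(o['position'],4),'tilt',R[:2,2].round(4),'delta',(R.T@(np.array([x,y,z])-o['position'])).round(4),'rz',round(a-TH,4),'grip',round(o['grip_width'],4),o['gripper_force'],'q',np.round(o['q']))
E
python3 -c "
from h import *
go(*P['green'],.15)
for c in Y:print(c,place(c))"
```

```text
t 2.55 pos [0.1942 0.5146 0.2313] tilt [ 0. -0.] delta [-0.3831 -0.0132  0.0813] rz 1.383 grip 0.0856 0.0 q [ 57.  22.  74.  -0.  84. -12.]
green [0.63101792 0.10234352]
blue [0.61827968 0.02944813]
red [ 0.60554144 -0.04344725]
yellow [ 0.5928032  -0.11634264]
```

Call:
arm_command(deltas=[{"rx": 0, "ry": 0, "rz": 0, "dx": 0, "dy": 0, "dz": -0.02, "fingers": 0.085}, {"rx": 0, "ry": 0, "rz": 0, "dx": 0, "dy": 0, "dz": -0.03, "fingers": 0.085}, {"rx": 0, "ry": 0, "rz": 0, "dx": 0, "dy": 0, "dz": -0.03, "fingers": 0.085}, {"rx": 0, "ry": 0, "rz": 0.14, "dx": 0, "dy": 0, "dz": 0, "fingers": 0.085}, {"rx": 0, "ry": 0, "rz": 0.14, "dx": 0, "dy": 0, "dz": 0, "fingers": 0.085}, {"rx": 0, "ry": 0, "rz": 0.14, "dx": 0, "dy": 0, "dz": 0, "fingers": 0.085}, {"rx": 0, "ry": 0, "rz": 0.14, "dx": 0, "dy": 0, "dz": 0, "fingers": 0.085}, {"rx": 0, "ry": 0, "rz": 0.14, "dx": 0, "dy": 0, "dz": 0, "fingers": 0.085}, {"rx": 0, "ry": 0, "rz": 0.14, "dx": 0, "dy": 0, "dz": 0, "fingers": 0.085}, {"rx": 0, "ry": 0, "rz": 0.14, "dx": 0, "dy": 0, "dz": 0, "fingers": 0.085}, {"rx": 0, "ry": 0, "rz": 0.14, "dx": 0, "dy": 0, "dz": 0, "fingers": 0.085}, {"rx": 0, "ry": 0, "rz": 0.14, "dx": 0, "dy": 0, "dz": 0, "fingers": 0.085}], squeeze=40)

```text
time_s: 3.75
position: [0.1941, 0.5146, 0.3113]
tool_rot: [[0.056, 0.998, -0.0], [0.998, -0.056, -0.0], [-0.0, -0.0, -1.0]]
ft_force: [0.2, 0.2, -0.8]
grip_width: 0.0854
gripper_force: 0.0
```

```bash
python3 -c "
from h import *
go(*P['green'],.15)"
```

```text
t 3.75 pos [0.1941 0.5146 0.3113] tilt [-0.     -0.0001] delta [-0.1276  0.3615  0.1613] rz 0.1172 grip 0.0854 0.0 q [57. 19. 65. -0. 96. 60.]
```

Call:
arm_command(deltas=[{"rx": 0, "ry": 0, "rz": 0.117, "dx": 0, "dy": 0, "dz": 0, "fingers": 0.085}, {"rx": 0, "ry": 0, "rz": 0, "dx": -0.008, "dy": 0.034, "dz": 0, "fingers": 0.085}, {"rx": 0, "ry": 0, "rz": 0, "dx": -0.008, "dy": 0.034, "dz": 0, "fingers": 0.085}, {"rx": 0, "ry": 0, "rz": 0, "dx": -0.008, "dy": 0.034, "dz": 0, "fingers": 0.085}, {"rx": 0, "ry": 0, "rz": 0, "dx": -0.008, "dy": 0.034, "dz": 0, "fingers": 0.085}, {"rx": 0, "ry": 0, "rz": 0, "dx": -0.008, "dy": 0.034, "dz": 0.01, "fingers": 0.085}, {"rx": 0, "ry": 0, "rz": 0, "dx": -0.008, "dy": 0.034, "dz": 0.025, "fingers": 0.085}, {"rx": 0, "ry": 0, "rz": 0, "dx": -0.008, "dy": 0.034, "dz": 0.025, "fingers": 0.085}, {"rx": 0, "ry": 0, "rz": 0, "dx": -0.008, "dy": 0.034, "dz": 0.025, "fingers": 0.085}, {"rx": 0, "ry": 0, "rz": 0, "dx": -0.008, "dy": 0.034, "dz": 0.025, "fingers": 0.085}, {"rx": 0, "ry": 0, "rz": 0, "dx": -0.008, "dy": 0.034, "dz": 0.025, "fingers": 0.085}, {"rx": 0, "ry": 0, "rz": 0, "dx": -0.005, "dy": 0.034, "dz": 0.025, "fingers": 0.085}])

```text
time_s: 4.95
position: [0.5501, 0.3677, 0.1503]
tool_rot: [[0.167, 0.986, -0.0], [0.986, -0.167, -0.0], [-0.0, -0.0, -1.0]]
ft_force: [-0.1, 0.6, 0.0]
grip_width: 0.0851
gripper_force: 0.0
```

```bash
python3 -c "
from h import *
go(*P['green'],.042)
w=env.get_image('wrist');cv2.imwrite('pics/w1.png',w['color']);print(proj(w,(*P['green'],.072)))
print([jar(w,'green',np.array(P['green']))])"
```

```text
t 4.95 pos [0.5501 0.3677 0.1503] tilt [-0.     -0.0001] delta [-0.001  -0.0019  0.1083] rz 0.0056 grip 0.0851 0.0 q [24. 37. 62. -0. 81. 33.]
[248.5595132  203.18764393]
[(array([0.5521, 0.3643]), 2555, 3343)]
```

View pics/w1.png

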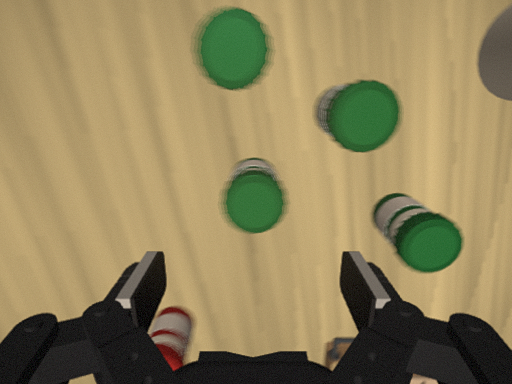

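The wrist view shows the chosen green jar centred between the fingers at (254,202), with its look-alikes clear of them. I'll go down and grip.

Call:
arm_command(deltas=[{"rx": 0, "ry": 0, "rz": 0.005, "dx": -0.001, "dy": 0, "dz": 0.03, "fingers": 0.085}, {"rx": 0, "ry": 0, "rz": 0, "dx": 0, "dy": 0, "dz": 0.03, "fingers": 0.085}, {"rx": 0, "ry": 0, "rz": 0, "dx": 0, "dy": 0, "dz": 0.03, "fingers": 0.085}, {"rx": 0, "ry": 0, "rz": 0, "dx": 0, "dy": 0, "dz": 0.018, "fingers": 0.085}, {"rx": 0, "ry": 0, "rz": 0, "dx": 0, "dy": 0, "dz": 0, "fingers": 0.055}, {"rx": 0, "ry": 0, "rz": 0, "dx": 0, "dy": 0, "dz": 0, "fingers": 0.055}, {"rx": 0, "ry": 0, "rz": 0, "dx": 0, "dy": 0, "dz": 0, "fingers": 0.04}, {"rx": 0, "ry": 0, "rz": 0, "dx": 0, "dy": 0, "dz": 0, "fingers": 0.04}, {"rx": 0, "ry": 0, "rz": 0, "dx": 0, "dy": 0, "dz": 0, "fingers": 0.04}, {"rx": 0, "ry": 0, "rz": 0, "dx": 0, "dy": 0, "dz": 0, "fingers": 0.04}], squeeze=40)

```text
time_s: 6.0
position: [0.5493, 0.368, 0.0449]
tool_rot: [[0.171, 0.985, 0.003], [0.985, -0.171, 0.001], [0.002, 0.002, -1.0]]
ft_force: [-0.5, -0.2, 6.4]
grip_width: 0.0486
gripper_force: 41.9
```

```bash
python3 -c "
from h import *
go(*place('green'),.048)"
```

```text
t 6.0 pos [0.5493 0.368  0.0449] tilt [0.0027 0.0012] delta [-0.2478  0.1259 -0.0032] rz 0.0011 grip 0.0486 41.900092363357544 q [24. 42. 69.  0. 68. 33.]
```

Call:
arm_command(deltas=[{"rx": 0, "ry": 0, "rz": 0, "dx": 0, "dy": 0, "dz": -0.015, "fingers": 0.04}, {"rx": 0, "ry": 0, "rz": 0, "dx": 0, "dy": 0, "dz": -0.025, "fingers": 0.04}, {"rx": 0, "ry": 0, "rz": 0, "dx": 0, "dy": 0, "dz": -0.03, "fingers": 0.04}, {"rx": 0, "ry": 0, "rz": 0, "dx": -0.02, "dy": 0.01, "dz": -0.02, "fingers": 0.04}, {"rx": 0, "ry": 0, "rz": 0, "dx": -0.03, "dy": 0.015, "dz": 0, "fingers": 0.04}, {"rx": 0, "ry": 0, "rz": 0, "dx": -0.03, "dy": 0.015, "dz": 0, "fingers": 0.04}, {"rx": 0, "ry": 0, "rz": 0, "dx": -0.03, "dy": 0.015, "dz": 0, "fingers": 0.04}, {"rx": 0, "ry": 0, "rz": 0, "dx": -0.03, "dy": 0.015, "dz": 0, "fingers": 0.04}, {"rx": 0, "ry": 0, "rz": 0, "dx": -0.03, "dy": 0.015, "dz": 0, "fingers": 0.04}, {"rx": 0, "ry": 0, "rz": 0, "dx": -0.03, "dy": 0.015, "dz": 0, "fingers": 0.04}, {"rx": 0, "ry": 0, "rz": 0, "dx": -0.028, "dy": 0.015, "dz": 0, "fingers": 0.04}, {"rx": 0, "ry": 0, "rz": 0, "dx": -0.02, "dy": 0.01, "dz": 0, "fingers": 0.04}])

```text
time_s: 7.2
position: [0.6298, 0.0998, 0.1334]
tool_rot: [[0.172, 0.985, 0.0], [0.985, -0.172, -0.0], [-0.0, 0.0, -1.0]]
ft_force: [0.3, -0.5, -1.7]
grip_width: 0.0488
gripper_force: 41.7
```

```bash
python3 -c "
from h import *
go(*place('green'),.052)
w=env.get_image('side');cv2.imwrite('pics/s1.png',cv2.resize(w['color'][80:330,120:370],None,fx=2,fy=2))"
```

```text
t 7.2 pos [0.6298 0.0998 0.1334] tilt [ 0.0001 -0.0003] delta [0.0028 0.0008 0.0814] rz -0.0003 grip 0.0488 41.72838091850281 q [-2. 35. 68. -0. 77.  8.]
```

View pics/s1.png

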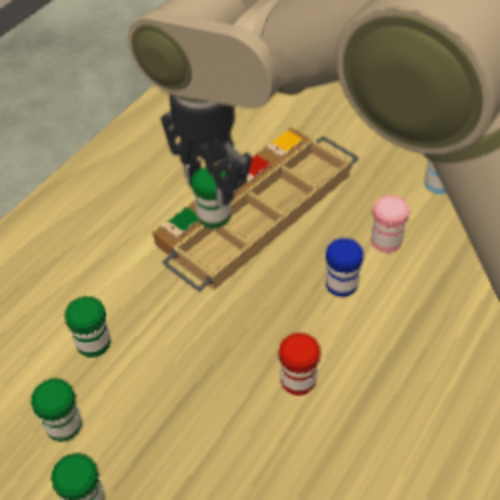

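The side view shows the green jar held upright above the green compartment, at crop (210,195). I'll lower and release it.

Call:
arm_command(deltas=[{"rx": 0, "ry": 0, "rz": 0, "dx": 0.003, "dy": 0.001, "dz": 0.02, "fingers": 0.04}, {"rx": 0, "ry": 0, "rz": 0, "dx": 0, "dy": 0, "dz": 0.02, "fingers": 0.04}, {"rx": 0, "ry": 0, "rz": 0, "dx": 0, "dy": 0, "dz": 0.02, "fingers": 0.04}, {"rx": 0, "ry": 0, "rz": 0, "dx": 0, "dy": 0, "dz": 0.01, "fingers": 0.04}, {"rx": 0, "ry": 0, "rz": 0, "dx": 0, "dy": 0, "dz": 0.007, "fingers": 0.04}, {"rx": 0, "ry": 0, "rz": 0, "dx": 0, "dy": 0, "dz": 0.004, "fingers": 0.04}, {"rx": 0, "ry": 0, "rz": 0, "dx": 0, "dy": 0, "dz": 0, "fingers": 0.04}])

```text
time_s: 7.95
position: [0.631, 0.1047, 0.0525]
tool_rot: [[0.171, 0.985, 0.0], [0.985, -0.171, -0.0], [0.0, 0.0, -1.0]]
ft_force: [0.1, 0.0, -0.9]
grip_width: 0.0487
gripper_force: 41.7
```

```bash
python3 -c "
from h import *
go(*place('green'),.051);print(env.observe()['ft_force'])"
```

```text
t 7.95 pos [0.631  0.1047 0.0525] tilt [ 0.0002 -0.    ] delta [-0.0023  0.0005  0.0015] rz 0.001 grip 0.0487 41.70869171619415 q [-1. 40. 73. -0. 67.  9.]
[ 0.09007429  0.00317358 -0.91490057]
```

Call:
arm_command(deltas=[{"rx": 0, "ry": 0, "rz": 0, "dx": -0.002, "dy": 0.0005, "dz": 0.0015, "fingers": 0.04}, {"rx": 0, "ry": 0, "rz": 0, "dx": 0, "dy": 0, "dz": 0, "fingers": 0.04}, {"rx": 0, "ry": 0, "rz": 0, "dx": 0, "dy": 0, "dz": 0, "fingers": 0.054}, {"rx": 0, "ry": 0, "rz": 0, "dx": 0, "dy": 0, "dz": 0, "fingers": 0.065}, {"rx": 0, "ry": 0, "rz": 0, "dx": 0, "dy": 0, "dz": 0, "fingers": 0.075}, {"rx": 0, "ry": 0, "rz": 0, "dx": 0, "dy": 0, "dz": 0, "fingers": 0.075}, {"rx": 0, "ry": 0, "rz": 0, "dx": 0, "dy": 0, "dz": -0.015, "fingers": 0.075}, {"rx": 0, "ry": 0, "rz": 0, "dx": 0, "dy": 0, "dz": -0.025, "fingers": 0.075}, {"rx": 0, "ry": 0, "rz": 0, "dx": 0, "dy": 0, "dz": -0.03, "fingers": 0.085}, {"rx": 0, "ry": 0, "rz": 0, "dx": 0, "dy": 0, "dz": -0.03, "fingers": 0.085}])

```text
time_s: 8.95
position: [0.6308, 0.1026, 0.1518]
tool_rot: [[0.171, 0.985, -0.0], [0.985, -0.171, 0.0], [-0.0, -0.0, -1.0]]
ft_force: [0.5, 0.2, 0.5]
grip_width: 0.0847
gripper_force: 0.0
```

Call:
arm_command(deltas=[{"rx": 0, "ry": 0, "rz": 0, "dx": -0.01, "dy": -0.02, "dz": 0, "fingers": 0.085}, {"rx": 0, "ry": 0, "rz": 0, "dx": -0.015, "dy": -0.029, "dz": 0, "fingers": 0.085}, {"rx": 0, "ry": 0, "rz": 0, "dx": -0.015, "dy": -0.029, "dz": 0, "fingers": 0.085}, {"rx": 0, "ry": 0, "rz": 0, "dx": -0.015, "dy": -0.029, "dz": 0, "fingers": 0.085}, {"rx": 0, "ry": 0, "rz": 0, "dx": -0.015, "dy": -0.029, "dz": 0, "fingers": 0.085}, {"rx": 0, "ry": 0, "rz": 0, "dx": -0.0155, "dy": -0.029, "dz": 0, "fingers": 0.085}, {"rx": 0, "ry": 0, "rz": 0, "dx": 0, "dy": 0, "dz": 0, "fingers": 0.085}, {"rx": 0, "ry": 0, "rz": 0, "dx": 0, "dy": 0, "dz": 0, "fingers": 0.085}])

```text
time_s: 9.75
position: [0.454, 0.0465, 0.1513]
tool_rot: [[0.172, 0.985, 0.001], [0.985, -0.172, -0.0], [0.0, 0.001, -1.0]]
ft_force: [-0.5, -0.4, 1.4]
grip_width: 0.0852
gripper_force: 0.0
```

```bash
python3 -c "
from h import *
go(*P['blue'],.042)
for n in ('side','top'):
  p=env.get_image(n)
  print(n,[jar(p,c,np.array(P[c])) for c in('blue',)])
  k=comp(mask(p,'green'),cen(hull(p,place('green'),.062,.078)),15);print('green',k and onz(p,k[0],.070),place('green'))
w=env.get_image('wrist');print(jar(w,'blue',np.array(P['blue'])))
cv2.imwrite('pics/w2.png',np.hstack([p['color'][100:300,150:400],cv2.resize(w['color'],(267,200))]))"
```

```text
t 9.75 pos [0.454  0.0465 0.1513] tilt [ 0.0013 -0.0001] delta [-2.000e-04 -1.000e-04  1.093e-01] rz 0.0005 grip 0.0852 0.0 q [-9. 17. 96.  0. 66.  1.]
side [(array([0.4539, 0.0466]), 231, 286)]
green [0.6403225  0.10260736] [0.63101792 0.10234352]
top [None]
green [0.62950563 0.10153994] [0.63101792 0.10234352]
(array([0.4557, 0.0443]), 2876, 3331)
```

View pics/w2.png

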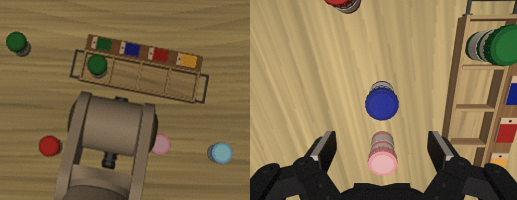

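The green jar is in its compartment, upright and within about 2 mm of centre. The blue jar is centred between the fingers, and pink is clear of them (about 100 mm off in -y).

Call:
arm_command(deltas=[{"rx": 0, "ry": 0, "rz": 0, "dx": 0, "dy": 0, "dz": 0.03, "fingers": 0.085}, {"rx": 0, "ry": 0, "rz": 0, "dx": 0, "dy": 0, "dz": 0.03, "fingers": 0.085}, {"rx": 0, "ry": 0, "rz": 0, "dx": 0, "dy": 0, "dz": 0.03, "fingers": 0.085}, {"rx": 0, "ry": 0, "rz": 0, "dx": 0, "dy": 0, "dz": 0.018, "fingers": 0.085}, {"rx": 0, "ry": 0, "rz": 0, "dx": 0, "dy": 0, "dz": 0, "fingers": 0.055}, {"rx": 0, "ry": 0, "rz": 0, "dx": 0, "dy": 0, "dz": 0, "fingers": 0.055}, {"rx": 0, "ry": 0, "rz": 0, "dx": 0, "dy": 0, "dz": 0, "fingers": 0.04}, {"rx": 0, "ry": 0, "rz": 0, "dx": 0, "dy": 0, "dz": 0, "fingers": 0.04}, {"rx": 0, "ry": 0, "rz": 0, "dx": 0, "dy": 0, "dz": 0, "fingers": 0.04}, {"rx": 0, "ry": 0, "rz": 0, "dx": 0, "dy": 0, "dz": 0, "fingers": 0.04}])

```text
time_s: 10.9
position: [0.4547, 0.0465, 0.0438]
tool_rot: [[0.171, 0.985, 0.003], [0.985, -0.171, -0.0], [0.0, 0.003, -1.0]]
ft_force: [1.3, 1.1, 6.8]
grip_width: 0.0487
gripper_force: 42.1
```

```bash
python3 -c "
from h import *
go(*place('blue'),.051)"
```

```text
t 10.9 pos [0.4547 0.0465 0.0438] tilt [ 0.0028 -0.0003] delta [ 0.0112  0.1641 -0.0067] rz 0.0009 grip 0.0487 42.091843485832214 q [ -9.  27. 104.   0.  49.   1.]
```

Call:
arm_command(deltas=[{"rx": 0, "ry": 0, "rz": 0, "dx": 0, "dy": 0, "dz": -0.015, "fingers": 0.04}, {"rx": 0, "ry": 0, "rz": 0, "dx": 0, "dy": 0, "dz": -0.025, "fingers": 0.04}, {"rx": 0, "ry": 0, "rz": 0, "dx": 0, "dy": 0, "dz": -0.03, "fingers": 0.04}, {"rx": 0, "ry": 0, "rz": 0, "dx": 0.001, "dy": 0.015, "dz": -0.02, "fingers": 0.04}, {"rx": 0, "ry": 0, "rz": 0, "dx": 0.002, "dy": 0.027, "dz": 0, "fingers": 0.04}, {"rx": 0, "ry": 0, "rz": 0, "dx": 0.002, "dy": 0.027, "dz": 0, "fingers": 0.04}, {"rx": 0, "ry": 0, "rz": 0, "dx": 0.002, "dy": 0.027, "dz": 0, "fingers": 0.04}, {"rx": 0, "ry": 0, "rz": 0, "dx": 0.002, "dy": 0.027, "dz": 0, "fingers": 0.04}, {"rx": 0, "ry": 0, "rz": 0, "dx": 0.002, "dy": 0.026, "dz": 0, "fingers": 0.04}, {"rx": 0, "ry": 0, "rz": 0, "dx": 0, "dy": 0.015, "dz": 0, "fingers": 0.04}, {"rx": 0, "ry": 0, "rz": 0, "dx": 0, "dy": 0, "dz": 0, "fingers": 0.04}, {"rx": 0, "ry": 0, "rz": 0, "dx": 0, "dy": 0, "dz": 0, "fingers": 0.04}])

```text
time_s: 12.1
position: [0.6165, 0.0295, 0.1324]
tool_rot: [[0.171, 0.985, -0.001], [0.985, -0.171, 0.0], [-0.0, -0.001, -1.0]]
ft_force: [0.4, 0.2, -0.8]
grip_width: 0.0492
gripper_force: 42.1
```

```bash
python3 -c "
from h import *
go(*place('blue'),.051)"
```

```text
t 12.1 pos [0.6165 0.0295 0.1324] tilt [-0.0015  0.0002] delta [0.0003 0.0019 0.0814] rz 0.001 grip 0.0492 42.10253834724426 q [-8. 33. 72. -0. 75.  2.]
```

Call:
arm_command(deltas=[{"rx": 0, "ry": 0, "rz": 0, "dx": 0, "dy": 0.002, "dz": 0.02, "fingers": 0.04}, {"rx": 0, "ry": 0, "rz": 0, "dx": 0, "dy": 0, "dz": 0.025, "fingers": 0.04}, {"rx": 0, "ry": 0, "rz": 0, "dx": 0, "dy": 0, "dz": 0.02, "fingers": 0.04}, {"rx": 0, "ry": 0, "rz": 0, "dx": 0, "dy": 0, "dz": 0.01, "fingers": 0.04}, {"rx": 0, "ry": 0, "rz": 0, "dx": 0, "dy": 0, "dz": 0.005, "fingers": 0.04}, {"rx": 0, "ry": 0, "rz": 0, "dx": 0, "dy": 0, "dz": 0.0015, "fingers": 0.04}, {"rx": 0, "ry": 0, "rz": 0, "dx": 0, "dy": 0, "dz": 0, "fingers": 0.04}, {"rx": 0, "ry": 0, "rz": 0, "dx": 0, "dy": 0, "dz": 0, "fingers": 0.04}])

```text
time_s: 12.9
position: [0.6196, 0.029, 0.0522]
tool_rot: [[0.171, 0.985, 0.001], [0.985, -0.171, -0.0], [0.0, 0.001, -1.0]]
ft_force: [-0.8, -0.5, -1.4]
grip_width: 0.0489
gripper_force: 42.1
```

Call:
arm_command(deltas=[{"rx": 0, "ry": 0, "rz": 0, "dx": 0, "dy": 0, "dz": 0, "fingers": 0.054}, {"rx": 0, "ry": 0, "rz": 0, "dx": 0, "dy": 0, "dz": 0, "fingers": 0.065}, {"rx": 0, "ry": 0, "rz": 0, "dx": 0, "dy": 0, "dz": 0, "fingers": 0.075}, {"rx": 0, "ry": 0, "rz": 0, "dx": 0, "dy": 0, "dz": 0, "fingers": 0.075}, {"rx": 0, "ry": 0, "rz": 0, "dx": 0, "dy": 0, "dz": -0.015, "fingers": 0.075}, {"rx": 0, "ry": 0, "rz": 0, "dx": 0, "dy": 0, "dz": -0.025, "fingers": 0.075}, {"rx": 0, "ry": 0, "rz": 0, "dx": 0, "dy": 0, "dz": -0.03, "fingers": 0.085}, {"rx": 0, "ry": 0, "rz": 0, "dx": 0, "dy": 0, "dz": -0.03, "fingers": 0.085}, {"rx": 0, "ry": 0, "rz": 0, "dx": 0, "dy": 0, "dz": 0, "fingers": 0.085}])

```text
time_s: 13.8
position: [0.6209, 0.0289, 0.1557]
tool_rot: [[0.171, 0.985, 0.008], [0.985, -0.171, -0.001], [0.0, 0.008, -1.0]]
ft_force: [1.0, 1.0, 0.2]
grip_width: 0.0848
gripper_force: 0.0
```

```bash
python3 -c "
from h import *
go(*P['red'],.042)"
```

```text
t 13.8 pos [0.6209 0.0289 0.1557] tilt [ 0.008  -0.0011] delta [ 0.1442 -0.2231  0.112 ] rz 0.0011 grip 0.0848 0.0 q [-8. 32. 70.  0. 78.  2.]
```

Call:
arm_command(deltas=[{"rx": 0, "ry": 0, "rz": 0, "dx": 0.018, "dy": -0.028, "dz": 0, "fingers": 0.085}, {"rx": 0, "ry": 0, "rz": 0, "dx": 0.018, "dy": -0.028, "dz": 0, "fingers": 0.085}, {"rx": 0, "ry": 0, "rz": 0, "dx": 0.018, "dy": -0.028, "dz": 0, "fingers": 0.085}, {"rx": 0, "ry": 0, "rz": 0, "dx": 0.018, "dy": -0.028, "dz": 0, "fingers": 0.085}, {"rx": 0, "ry": 0, "rz": 0, "dx": 0.018, "dy": -0.028, "dz": 0, "fingers": 0.085}, {"rx": 0, "ry": 0, "rz": 0, "dx": 0.018, "dy": -0.028, "dz": 0, "fingers": 0.085}, {"rx": 0, "ry": 0, "rz": 0, "dx": 0.018, "dy": -0.028, "dz": 0, "fingers": 0.085}, {"rx": 0, "ry": 0, "rz": 0, "dx": 0.018, "dy": -0.025, "dz": 0, "fingers": 0.085}, {"rx": 0, "ry": 0, "rz": 0, "dx": 0, "dy": 0, "dz": 0, "fingers": 0.085}, {"rx": 0, "ry": 0, "rz": 0, "dx": 0, "dy": 0, "dz": 0, "fingers": 0.085}, {"rx": 0, "ry": 0, "rz": 0, "dx": 0, "dy": 0, "dz": 0, "fingers": 0.085}])

```text
time_s: 14.9
position: [0.4268, 0.2082, 0.1511]
tool_rot: [[0.172, 0.985, 0.0], [0.985, -0.172, -0.0], [-0.0, 0.0, -1.0]]
ft_force: [0.0, -0.6, -0.3]
grip_width: 0.085
gripper_force: 0.0
```

```bash
python3 -c "
from h import *
go(*P['red'],.042)
p=env.get_image('side');print([jar(p,c,np.array(P[c])) for c in('red',)])
w=env.get_image('wrist');print(jar(w,'red',np.array(P['red'])))
t=env.get_image('top');k=comp(mask(t,'blue'),cen(hull(t,place('blue'),.062,.078)),12);print(k and onz(t,k[0],.07),place('blue'))
cv2.imwrite('pics/w3.png',np.hstack([cv2.resize(p['color'],(400,300)),cv2.resize(t['color'],(400,300))]))"
```

```text
t 14.9 pos [0.4268 0.2082 0.1511] tilt [ 0.0001 -0.0002] delta [ 0.0008 -0.0003  0.1091] rz 0.0004 grip 0.085 0.0 q [12. 19. 93. -0. 68. 22.]
[(array([0.4267, 0.2085]), 321, 359)]
(array([0.4283, 0.2084]), 3167, 3352)
[0.61992376 0.02847785] [0.61827968 0.02944813]
```

View pics/w3.png

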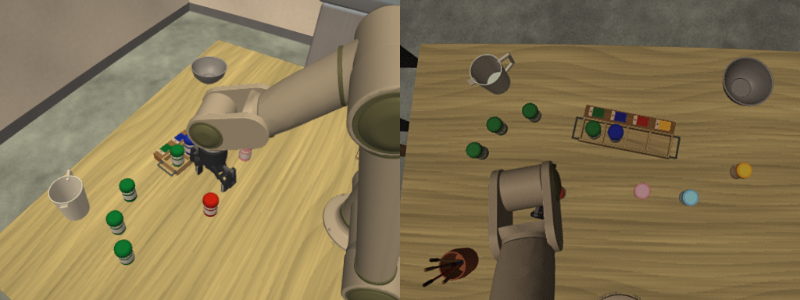

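Blue and green are both seated (lids at about (615,131) and (593,129) in the right-hand panel). The red jar is under the gripper.

Call:
arm_command(deltas=[{"rx": 0, "ry": 0, "rz": 0, "dx": 0, "dy": 0, "dz": 0.03, "fingers": 0.085}, {"rx": 0, "ry": 0, "rz": 0, "dx": 0, "dy": 0, "dz": 0.03, "fingers": 0.085}, {"rx": 0, "ry": 0, "rz": 0, "dx": 0, "dy": 0, "dz": 0.03, "fingers": 0.085}, {"rx": 0, "ry": 0, "rz": 0, "dx": 0, "dy": 0, "dz": 0.018, "fingers": 0.085}, {"rx": 0, "ry": 0, "rz": 0, "dx": 0, "dy": 0, "dz": 0, "fingers": 0.055}, {"rx": 0, "ry": 0, "rz": 0, "dx": 0, "dy": 0, "dz": 0, "fingers": 0.055}, {"rx": 0, "ry": 0, "rz": 0, "dx": 0, "dy": 0, "dz": 0, "fingers": 0.04}, {"rx": 0, "ry": 0, "rz": 0, "dx": 0, "dy": 0, "dz": 0, "fingers": 0.04}, {"rx": 0, "ry": 0, "rz": 0, "dx": 0, "dy": 0, "dz": 0, "fingers": 0.04}, {"rx": 0, "ry": 0, "rz": 0, "dx": 0, "dy": 0, "dz": 0, "fingers": 0.04}])

```text
time_s: 16.05
position: [0.4269, 0.2088, 0.0444]
tool_rot: [[0.171, 0.985, 0.003], [0.985, -0.171, 0.0], [0.001, 0.003, -1.0]]
ft_force: [0.6, -0.9, 7.7]
grip_width: 0.0488
gripper_force: 41.8
```

```bash
python3 -c "
from h import *
go(*place('red'),.051)"
```

```text
t 16.05 pos [0.4269 0.2088 0.0444] tilt [0.0026 0.0004] delta [-0.218   0.2192 -0.0062] rz 0.001 grip 0.0488 41.83716952800751 q [ 12.  28. 101.  -0.  51.  22.]
```

Call:
arm_command(deltas=[{"rx": 0, "ry": 0, "rz": 0, "dx": 0, "dy": 0, "dz": -0.015, "fingers": 0.04}, {"rx": 0, "ry": 0, "rz": 0, "dx": 0, "dy": 0, "dz": -0.025, "fingers": 0.04}, {"rx": 0, "ry": 0, "rz": 0, "dx": 0, "dy": 0, "dz": -0.03, "fingers": 0.04}, {"rx": 0, "ry": 0, "rz": 0, "dx": -0.015, "dy": 0.015, "dz": -0.025, "fingers": 0.04}, {"rx": 0, "ry": 0, "rz": 0, "dx": -0.025, "dy": 0.025, "dz": -0.015, "fingers": 0.04}, {"rx": 0, "ry": 0, "rz": 0, "dx": -0.025, "dy": 0.025, "dz": 0, "fingers": 0.04}, {"rx": 0, "ry": 0, "rz": 0, "dx": -0.025, "dy": 0.025, "dz": 0, "fingers": 0.04}, {"rx": 0, "ry": 0, "rz": 0, "dx": -0.025, "dy": 0.025, "dz": 0, "fingers": 0.04}, {"rx": 0, "ry": 0, "rz": 0, "dx": -0.025, "dy": 0.025, "dz": 0, "fingers": 0.04}, {"rx": 0, "ry": 0, "rz": 0, "dx": -0.025, "dy": 0.025, "dz": 0, "fingers": 0.04}, {"rx": 0, "ry": 0, "rz": 0, "dx": -0.025, "dy": 0.025, "dz": 0, "fingers": 0.04}, {"rx": 0, "ry": 0, "rz": 0, "dx": -0.02, "dy": 0.02, "dz": 0, "fingers": 0.04}])

```text
time_s: 17.25
position: [0.5978, -0.0358, 0.1534]
tool_rot: [[0.172, 0.985, 0.0], [0.985, -0.172, -0.0], [-0.0, 0.0, -1.0]]
ft_force: [0.3, 0.3, -1.5]
grip_width: 0.049
gripper_force: 42.0
```

Call:
arm_command(deltas=[{"rx": 0, "ry": 0, "rz": 0, "dx": -0.008, "dy": 0.009, "dz": 0, "fingers": 0.04}, {"rx": 0, "ry": 0, "rz": 0, "dx": 0, "dy": 0, "dz": 0, "fingers": 0.04}, {"rx": 0, "ry": 0, "rz": 0, "dx": 0, "dy": 0, "dz": 0, "fingers": 0.04}, {"rx": 0, "ry": 0, "rz": 0, "dx": 0, "dy": 0, "dz": 0, "fingers": 0.04}])

```text
time_s: 17.65
position: [0.6039, -0.0423, 0.1535]
tool_rot: [[0.17, 0.985, -0.0], [0.985, -0.17, 0.0], [0.0, -0.001, -1.0]]
ft_force: [-1.1, -0.4, -1.5]
grip_width: 0.0489
gripper_force: 42.0
```

```bash
python3 -c "
from h import *
go(*place('red'),.051)"
```

```text
t 17.65 pos [ 0.6039 -0.0423  0.1535] tilt [-0.0005  0.0003] delta [-0.0009  0.0018  0.1025] rz 0.0023 grip 0.0489 41.973729729652405 q [-15.  31.  72.   0.  77.  -5.]
```

Call:
arm_command(deltas=[{"rx": 0, "ry": 0, "rz": 0, "dx": -0.001, "dy": 0.001, "dz": 0.02, "fingers": 0.04}, {"rx": 0, "ry": 0, "rz": 0, "dx": 0, "dy": 0, "dz": 0.025, "fingers": 0.04}, {"rx": 0, "ry": 0, "rz": 0, "dx": 0, "dy": 0, "dz": 0.025, "fingers": 0.04}, {"rx": 0, "ry": 0, "rz": 0, "dx": 0, "dy": 0, "dz": 0.015, "fingers": 0.04}, {"rx": 0, "ry": 0, "rz": 0, "dx": 0, "dy": 0, "dz": 0.01, "fingers": 0.04}, {"rx": 0, "ry": 0, "rz": 0, "dx": 0, "dy": 0, "dz": 0.005, "fingers": 0.04}, {"rx": 0, "ry": 0, "rz": 0, "dx": 0, "dy": 0, "dz": 0.002, "fingers": 0.04}, {"rx": 0, "ry": 0, "rz": 0, "dx": 0, "dy": 0, "dz": 0, "fingers": 0.04}, {"rx": 0, "ry": 0, "rz": 0, "dx": 0, "dy": 0, "dz": 0, "fingers": 0.04}])

```text
time_s: 18.55
position: [0.6058, -0.0447, 0.0521]
tool_rot: [[0.171, 0.985, 0.001], [0.985, -0.171, -0.0], [-0.0, 0.001, -1.0]]
ft_force: [-0.0, 0.1, -1.9]
grip_width: 0.0486
gripper_force: 42.0
```

Call:
arm_command(deltas=[{"rx": 0, "ry": 0, "rz": 0, "dx": 0, "dy": 0, "dz": 0, "fingers": 0.054}, {"rx": 0, "ry": 0, "rz": 0, "dx": 0, "dy": 0, "dz": 0, "fingers": 0.065}, {"rx": 0, "ry": 0, "rz": 0, "dx": 0, "dy": 0, "dz": 0, "fingers": 0.075}, {"rx": 0, "ry": 0, "rz": 0, "dx": 0, "dy": 0, "dz": 0, "fingers": 0.075}, {"rx": 0, "ry": 0, "rz": 0, "dx": 0, "dy": 0, "dz": -0.015, "fingers": 0.075}, {"rx": 0, "ry": 0, "rz": 0, "dx": 0, "dy": 0, "dz": -0.025, "fingers": 0.075}, {"rx": 0, "ry": 0, "rz": 0, "dx": 0, "dy": 0, "dz": -0.03, "fingers": 0.085}, {"rx": 0, "ry": 0, "rz": 0, "dx": 0, "dy": 0, "dz": -0.03, "fingers": 0.085}, {"rx": 0, "ry": 0, "rz": 0, "dx": 0, "dy": 0, "dz": 0, "fingers": 0.085}])

```text
time_s: 19.45
position: [0.6071, -0.0451, 0.1556]
tool_rot: [[0.171, 0.985, 0.008], [0.985, -0.171, -0.002], [-0.001, 0.008, -1.0]]
ft_force: [0.4, -0.9, 0.7]
grip_width: 0.0849
gripper_force: 0.0
```

```bash
python3 -c "
from h import *
go(*P['yellow'],.042)"
```

```text
t 19.45 pos [ 0.6071 -0.0451  0.1556] tilt [ 0.0076 -0.0021] delta [-0.342  -0.0426  0.1135] rz 0.0011 grip 0.0849 0.0 q [-15.  31.  72.   0.  77.  -6.]
```

Call:
arm_command(deltas=[{"rx": 0, "ry": 0, "rz": 0, "dx": -0.025, "dy": -0.004, "dz": 0, "fingers": 0.085}, {"rx": 0, "ry": 0, "rz": 0, "dx": -0.035, "dy": -0.004, "dz": 0, "fingers": 0.085}, {"rx": 0, "ry": 0, "rz": 0, "dx": -0.035, "dy": -0.004, "dz": 0, "fingers": 0.085}, {"rx": 0, "ry": 0, "rz": 0, "dx": -0.035, "dy": -0.004, "dz": 0, "fingers": 0.085}, {"rx": 0, "ry": 0, "rz": 0, "dx": -0.035, "dy": -0.004, "dz": 0, "fingers": 0.085}, {"rx": 0, "ry": 0, "rz": 0, "dx": -0.035, "dy": -0.004, "dz": 0, "fingers": 0.085}, {"rx": 0, "ry": 0, "rz": 0, "dx": -0.035, "dy": -0.004, "dz": 0, "fingers": 0.085}, {"rx": 0, "ry": 0, "rz": 0, "dx": -0.035, "dy": -0.004, "dz": 0, "fingers": 0.085}, {"rx": 0, "ry": 0, "rz": 0, "dx": -0.035, "dy": -0.004, "dz": 0, "fingers": 0.085}, {"rx": 0, "ry": 0, "rz": 0, "dx": -0.037, "dy": -0.005, "dz": 0, "fingers": 0.085}, {"rx": 0, "ry": 0, "rz": 0, "dx": 0, "dy": 0, "dz": 0, "fingers": 0.085}, {"rx": 0, "ry": 0, "rz": 0, "dx": 0, "dy": 0, "dz": 0, "fingers": 0.085}])

```text
time_s: 20.65
position: [0.506, -0.3749, 0.1504]
tool_rot: [[0.173, 0.985, -0.001], [0.985, -0.173, 0.001], [0.001, -0.001, -1.0]]
ft_force: [-0.1, 0.5, -0.4]
grip_width: 0.0851
gripper_force: 0.0
```

```bash
python3 -c "
from h import *
go(*P['yellow'],.042)
p=env.get_image('side');print(jar(p,'yellow',np.array(P['yellow'])))
w=env.get_image('wrist');print(jar(w,'yellow',np.array(P['yellow'])))
t=env.get_image('top')
for c in('green','blue','red'):
  k=comp(mask(t,c),cen(hull(t,place(c),.062,.078)),12);print(k and onz(t,k[0],.07),place(c))
cv2.imwrite('pics/w4.png',np.hstack([cv2.resize(w['color'],(400,300)),cv2.resize(t['color'],(400,300))]))"
```

```text
t 20.65 pos [ 0.506  -0.3749  0.1504] tilt [-0.0008  0.0012] delta [-0.      0.0016  0.1084] rz -0.0004 grip 0.0851 0.0 q [-47.  33.  68.   0.  79. -37.]
(array([ 0.5081, -0.3766]), 144, 170)
None
[0.62995357 0.10121134] [0.63101792 0.10234352]
[0.6199325  0.02847806] [0.61827968 0.02944813]
[ 0.60638821 -0.04468678] [ 0.60554144 -0.04344725]
```

View pics/w4.png

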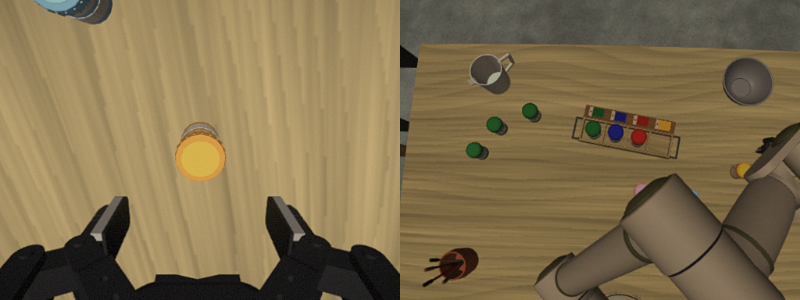

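Three jars are seated. Yellow is centred between the fingers, with its lid at (200,158) in the left panel.

Call:
arm_command(deltas=[{"rx": 0, "ry": 0, "rz": 0, "dx": 0, "dy": 0.001, "dz": 0.03, "fingers": 0.085}, {"rx": 0, "ry": 0, "rz": 0, "dx": 0, "dy": 0, "dz": 0.03, "fingers": 0.085}, {"rx": 0, "ry": 0, "rz": 0, "dx": 0, "dy": 0, "dz": 0.03, "fingers": 0.085}, {"rx": 0, "ry": 0, "rz": 0, "dx": 0, "dy": 0, "dz": 0.018, "fingers": 0.085}, {"rx": 0, "ry": 0, "rz": 0, "dx": 0, "dy": 0, "dz": 0, "fingers": 0.055}, {"rx": 0, "ry": 0, "rz": 0, "dx": 0, "dy": 0, "dz": 0, "fingers": 0.055}, {"rx": 0, "ry": 0, "rz": 0, "dx": 0, "dy": 0, "dz": 0, "fingers": 0.04}, {"rx": 0, "ry": 0, "rz": 0, "dx": 0, "dy": 0, "dz": 0, "fingers": 0.04}, {"rx": 0, "ry": 0, "rz": 0, "dx": 0, "dy": 0, "dz": 0, "fingers": 0.04}, {"rx": 0, "ry": 0, "rz": 0, "dx": 0, "dy": 0, "dz": 0, "fingers": 0.04}])

```text
time_s: 21.8
position: [0.5082, -0.3753, 0.045]
tool_rot: [[0.171, 0.985, 0.002], [0.985, -0.171, -0.002], [-0.002, 0.003, -1.0]]
ft_force: [1.5, 0.5, 6.7]
grip_width: 0.0487
gripper_force: 41.9
```

```bash
python3 -c "
from h import *
go(*place('yellow'),.051)"
```

```text
t 21.8 pos [ 0.5082 -0.3753  0.045 ] tilt [ 0.0024 -0.0021] delta [ 0.2696  0.039  -0.0064] rz 0.0011 grip 0.0487 41.859880685806274 q [-47.  40.  75.   0.  65. -37.]
```

Call:
arm_command(deltas=[{"rx": 0, "ry": 0, "rz": 0, "dx": 0, "dy": 0, "dz": -0.015, "fingers": 0.04}, {"rx": 0, "ry": 0, "rz": 0, "dx": 0, "dy": 0, "dz": -0.025, "fingers": 0.04}, {"rx": 0, "ry": 0, "rz": 0, "dx": 0, "dy": 0, "dz": -0.03, "fingers": 0.04}, {"rx": 0, "ry": 0, "rz": 0, "dx": 0.02, "dy": 0.004, "dz": -0.025, "fingers": 0.04}, {"rx": 0, "ry": 0, "rz": 0, "dx": 0.033, "dy": 0.005, "dz": -0.015, "fingers": 0.04}, {"rx": 0, "ry": 0, "rz": 0, "dx": 0.033, "dy": 0.005, "dz": 0, "fingers": 0.04}, {"rx": 0, "ry": 0, "rz": 0, "dx": 0.033, "dy": 0.005, "dz": 0, "fingers": 0.04}, {"rx": 0, "ry": 0, "rz": 0, "dx": 0.033, "dy": 0.005, "dz": 0, "fingers": 0.04}, {"rx": 0, "ry": 0, "rz": 0, "dx": 0.033, "dy": 0.005, "dz": 0, "fingers": 0.04}, {"rx": 0, "ry": 0, "rz": 0, "dx": 0.033, "dy": 0.005, "dz": 0, "fingers": 0.04}, {"rx": 0, "ry": 0, "rz": 0, "dx": 0.033, "dy": 0.003, "dz": 0, "fingers": 0.04}, {"rx": 0, "ry": 0, "rz": 0, "dx": 0.018, "dy": 0.002, "dz": 0, "fingers": 0.04}])

```text
time_s: 23.0
position: [0.5921, -0.114, 0.1536]
tool_rot: [[0.169, 0.986, -0.0], [0.986, -0.169, 0.0], [0.0, -0.0, -1.0]]
ft_force: [-0.4, 0.4, -1.2]
grip_width: 0.0488
gripper_force: 41.7
```

Call:
arm_command(deltas=[{"rx": 0, "ry": 0, "rz": 0, "dx": 0, "dy": 0, "dz": 0, "fingers": 0.04}, {"rx": 0, "ry": 0, "rz": 0, "dx": 0, "dy": 0, "dz": 0, "fingers": 0.04}, {"rx": 0, "ry": 0, "rz": 0, "dx": 0, "dy": 0, "dz": 0, "fingers": 0.04}])

```text
time_s: 23.3
position: [0.5917, -0.1175, 0.1534]
tool_rot: [[0.172, 0.985, -0.0], [0.985, -0.172, -0.0], [-0.0, 0.0, -1.0]]
ft_force: [0.1, 0.4, -1.9]
grip_width: 0.049
gripper_force: 41.7
```

```bash
python3 -c "
from h import *
go(*place('yellow'),.051)"
```

```text
t 23.3 pos [ 0.5917 -0.1175  0.1534] tilt [-0.     -0.0003] delta [0.0013 0.0009 0.1024] rz -0.0001 grip 0.049 41.654452085494995 q [-22.  31.  73.  -0.  77. -13.]
```

Call:
arm_command(deltas=[{"rx": 0, "ry": 0, "rz": 0, "dx": 0.001, "dy": 0, "dz": 0.02, "fingers": 0.04}, {"rx": 0, "ry": 0, "rz": 0, "dx": 0, "dy": 0, "dz": 0.025, "fingers": 0.04}, {"rx": 0, "ry": 0, "rz": 0, "dx": 0, "dy": 0, "dz": 0.025, "fingers": 0.04}, {"rx": 0, "ry": 0, "rz": 0, "dx": 0, "dy": 0, "dz": 0.015, "fingers": 0.04}, {"rx": 0, "ry": 0, "rz": 0, "dx": 0, "dy": 0, "dz": 0.01, "fingers": 0.04}, {"rx": 0, "ry": 0, "rz": 0, "dx": 0, "dy": 0, "dz": 0.005, "fingers": 0.04}, {"rx": 0, "ry": 0, "rz": 0, "dx": 0, "dy": 0, "dz": 0.002, "fingers": 0.04}, {"rx": 0, "ry": 0, "rz": 0, "dx": 0, "dy": 0, "dz": 0, "fingers": 0.04}, {"rx": 0, "ry": 0, "rz": 0, "dx": 0, "dy": 0, "dz": 0, "fingers": 0.04}])

```text
time_s: 24.2
position: [0.5924, -0.1156, 0.052]
tool_rot: [[0.171, 0.985, 0.001], [0.985, -0.171, -0.0], [-0.0, 0.001, -1.0]]
ft_force: [-0.1, 0.4, -0.9]
grip_width: 0.0487
gripper_force: 41.7
```

Call:
arm_command(deltas=[{"rx": 0, "ry": 0, "rz": 0, "dx": 0, "dy": 0, "dz": 0, "fingers": 0.054}, {"rx": 0, "ry": 0, "rz": 0, "dx": 0, "dy": 0, "dz": 0, "fingers": 0.065}, {"rx": 0, "ry": 0, "rz": 0, "dx": 0, "dy": 0, "dz": 0, "fingers": 0.075}, {"rx": 0, "ry": 0, "rz": 0, "dx": 0, "dy": 0, "dz": 0, "fingers": 0.075}, {"rx": 0, "ry": 0, "rz": 0, "dx": 0, "dy": 0, "dz": -0.015, "fingers": 0.075}, {"rx": 0, "ry": 0, "rz": 0, "dx": 0, "dy": 0, "dz": -0.025, "fingers": 0.075}, {"rx": 0, "ry": 0, "rz": 0, "dx": 0, "dy": 0, "dz": -0.03, "fingers": 0.085}, {"rx": 0, "ry": 0, "rz": 0, "dx": 0, "dy": -0.02, "dz": -0.03, "fingers": 0.085}, {"rx": 0, "ry": 0, "rz": 0, "dx": 0, "dy": -0.04, "dz": -0.03, "fingers": 0.085}, {"rx": 0, "ry": 0, "rz": 0, "dx": 0, "dy": -0.04, "dz": -0.03, "fingers": 0.085}, {"rx": 0, "ry": 0, "rz": 0, "dx": 0, "dy": -0.04, "dz": -0.02, "fingers": 0.085}, {"rx": 0, "ry": 0, "rz": 0, "dx": 0, "dy": -0.03, "dz": 0, "fingers": 0.085}])

```text
time_s: 25.4
position: [0.4235, -0.0862, 0.2339]
tool_rot: [[0.171, 0.985, 0.005], [0.985, -0.171, -0.002], [-0.002, 0.005, -1.0]]
ft_force: [0.0, -1.6, -0.0]
grip_width: 0.085
gripper_force: 0.0
```

Call:
arm_command(deltas=[{"rx": 0, "ry": 0, "rz": 0, "dx": 0, "dy": 0, "dz": 0, "fingers": 0.085}, {"rx": 0, "ry": 0, "rz": 0, "dx": 0, "dy": 0, "dz": 0, "fingers": 0.085}, {"rx": 0, "ry": 0, "rz": 0, "dx": 0, "dy": 0, "dz": 0, "fingers": 0.085}])

```text
time_s: 25.7
position: [0.4254, -0.0866, 0.2312]
tool_rot: [[0.171, 0.985, 0.0], [0.985, -0.171, -0.0], [0.0, 0.0, -1.0]]
ft_force: [0.5, -0.4, -0.6]
grip_width: 0.085
gripper_force: 0.0
```

```bash
python3 -c "
from h import *
t=env.get_image('top')
for c in('green','blue','red','yellow'):
  k=comp(mask(t,c),cen(hull(t,place(c),.062,.078)),12);print(k and onz(t,k[0],.07),place(c))
s=env.get_image('side');print(jar(s,'sky',np.array((.418,-.2))),jar(s,'pink',np.array((.437,-.057))))
cv2.imwrite('pics/w5.png',np.hstack([cv2.resize(s['color'][90:280,150:400],(400,304)),cv2.resize(t['color'][80:270,200:450],(400,304))]))"
```

```text
[0.63015726 0.10115344] [0.63101792 0.10234352]
[0.6198932  0.02840636] [0.61827968 0.02944813]
[ 0.60624478 -0.04470892] [ 0.60554144 -0.04344725]
[ 0.59207927 -0.11539436] [ 0.5928032  -0.11634264]
(array([ 0.4175, -0.1967]), 96, 221) (array([ 0.4366, -0.0566]), 212, 256)
```

View pics/w5.png

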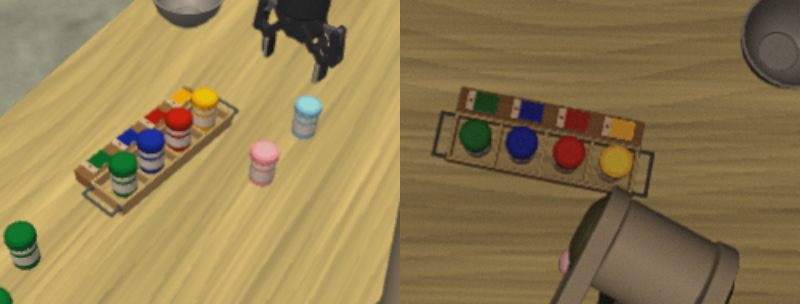

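All four jars stand upright beside their own tiles, within 2 mm of centre. Sky and pink haven't moved, and the gripper is clear of everything.

```bash
python3 -c "
from rig import env
print(env.close_job())"
```

```text
the job is handed in; nothing more can be done
None
```

The green, blue, red and yellow jars stand upright in the compartments beside their matching tiles, measured within about 2 mm of centre; sky and pink were left where they stood, and the job was handed in at about 26 s (no verdict was returned).

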